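Bring a bottle under the burette against the flip stop

TASK

Get the open amber bottle ready for filling: first flip the burette station's hinged stop flag down across the track until it rests on the far fence, then stand the bottle upright on the track's open loading end and slide it gently along between the fences until it touches the stop, under the burette tip. Leave it standing there with the stop down, don't tip the bottle, and leave the capped bottle, the jar and the rack on the bench where they are.

Things in the scene. Friction and masses are not known exactly. Their poses are not given: they have to be found in the camera images.
- station: Fixed burette station on the bench. Origin at bench level; +y runs along the track from loading end to stop, +x across it, away from the robot, to the burette stand; z up. White deck 120 mm wide (x), from y = -200 to +180 mm, top 12 mm above the bench. White stand foot x = 70 to 210, y = -11 to 149 mm, 14 mm high, with a post at x = 150, y = 69 mm.
- mouth (a point): Where the fences begin, on the deck's top: station x = 0, y = -65 mm. Two aluminium fences, inner faces at x = -35 and +35 mm, 10 mm thick, tops 37 mm above the bench, run from here to y = +160 mm. Splayed lead-ins, as high, widen the way in to about 100 mm between y = -95 and -65 mm.
- pad (a point): Middle of the open loading end, on the deck's top (12 mm above the bench): station x = 0, y = -140 mm; axes as the station's. No fences or lead-ins here (y < -95 mm).
- home (a point): Point on the deck's top (station x = 0, y = 69 mm, 12 mm above the bench) over which the bottle's axis stands when it touches the lowered stop; axes as the station's.
- burette_tip (a point): Lower end of the burette, 150 mm above the bench, over the home point; 6 mm wide. Above it a round white drip guard, radius 32 mm, at heights 175 to 181 mm, then a stopcock and a 15 mm glass tube up to 560 mm, held by an arm from the post at 300 mm. These leave no room for an upright gripper behind or over the bottle when it is home.
- hinge (a point): Middle of the stop flag's hinge on the near (-x) fence: station x = -45, y = 104 mm, 47 mm above the bench. The steel flag is a bar 95 mm long from here, 10 by 8 mm, with a blade 64 mm wide and 8 mm thick that reaches 30 mm below the bar's centre line when down; its stop face is then at station y = 100 mm.
- stop (a joint): Angle of the stop flag about station +y, rad. 0: open, leaning 0.35 rad from upright towards the robot; 0.35: upright; 1.92: fully down, level across the track on the far fence. Starts between 0 and 0.2. Pushed some 0.5 rad past upright (to about 0.85) it falls the rest by itself; the hinge is light (80 g flag, friction about 0.01 N m).
- tab (a point): On the axis of the flag's round push tab, 10 mm thick, which sticks out of the bar towards +y, 80 mm from the hinge, between station y = 108 and 168 mm; this point lies at y = 148 mm and moves with the flag.
- bottle_mid (a point): Centre (60 mm above the underside) of the loose open amber bottle, 120 mm tall: round body 62 mm wide up to 68 mm, shoulder to 84 mm, straight neck 36 mm wide from 84 to 120 mm. About 250 g. Starts upright on the bench, right of the station. Pushed below about 40 mm from its foot it slides without tipping.
- reagent_mid (a point): Centre of a taller amber bottle with black cap and label, 72 mm wide, 170 mm tall. Bystander.
- jar_mid (a point): Centre of a low white lidded jar, 52 mm wide, 65 mm tall. Bystander.
- rack_mid (a point): A point 60 mm up in the middle of a white test-tube rack with glass tubes, 170 by 60 mm, 118 mm tall. Bystander.

How it is judged:
On the way, in this order (a step that is already met when the one before it is completed fails the run):
1. the stop flag is fully down while the bottle is not yet on the track (value of joint stop above 1.84 rad and y of bottle_mid in the frame of station below -0.2 m), for 0.2 s.
2. the bottle stands upright on the loading half of the track, short of the stop (z of bottle_mid in the frame of pad between 0.057 and 0.063 m and angle between bottle_mid's own z axis and vertical below 0.1 rad and y of bottle_mid in the frame of station between -0.2 and 0.03 m and x of bottle_mid in the frame of station between -0.06 and 0.06 m), for 0.2 s.
At the end, for the whole second after the job is handed in: The stop flag is fully down (joint above 1.84) and the bottle stands still and upright (within 0.06 rad) on the deck between the fences, against the stop: within 4 mm along the track and 8 mm across it of the home point (value of joint stop above 1.84 rad and y of bottle_mid in the frame of home between -0.004 and 0.004 m and x of bottle_mid in the frame of home between -0.008 and 0.008 m and z of bottle_mid in the frame of home between 0.057 and 0.063 m and angle between bottle_mid's own z axis and vertical below 0.06 rad and linear speed of bottle below 0.01 m/s); the robot touches nothing.
It fails at once if the bottle is tipped by more than 0.5 rad (angle between bottle_mid's own z axis and vertical above 0.5 rad).
It fails at once if the bottle is rammed against the station with more than 40 N (contact force between bottle and station above 40 N).
It fails at once if the capped bottle, the jar or the rack is moved by more than 30 mm (distance of any of reagent_mid, jar_mid, rack_mid from where it was at the start of the episode above 0.03 m).
It also fails if it takes over 67 s, if anything falls off the work surface, if the arm or the gripper's body presses on something with over 40 N, if the wrist force passes 120 N, or if a joint passes its speed limit or range.

ROBOT

A 6-joint arm with a two-finger parallel gripper is mounted at the origin on the work surface. World frame = base frame: x ahead of the robot, y to its left, z up, the work surface at z = 0. Lengths are in m, angles in rad, forces in N, time in s.
With the tool pointing down it reaches from about 0.35 to 0.975 m from the base axis. Payload 4.9 kg.
Tool frame: the origin (TCP) lies midway between the tips of the shut fingers; the grasp point (between the pads) lies 19 mm behind it; z points along the fingers, y is the direction in which the jaws open and shut (so a half turn about z gives the same grasp; the last joint's range is limited). The gripper opens to 85 mm and grips with 20 to 120 N. Pads are 22 mm wide; open, the fingers measure 114 mm over their backs; the gripper's body (76 mm by 85 mm) begins 54 mm behind the grasp point. The pads swing forward as they close: fully open they stand 13 mm farther back than shut.
Start: joints at [-1.33, 0.053, 1.613, -0, 1.476, -0.119], TCP at [0.22, -0.585, 0.231] pointing down, gripper open.
Joint ranges: [-3.01, 3.01], [-1.01, 2.22], [0.06, 2.58], [-1.02, 4.17], [0.09, 2.62], [-3.14, 3.14]. Speed limits (rad/s): [2.57, 2.57, 3.14, 3.14, 3.14, 3.14].

INTERFACE

Orientations are given as a rotation vector (axis times angle).
In Python, from station import ctrl gives the robot as it stands.
- The arm moves only by the tool apply_moves, never from a script. Its argument "rows" is a list of rows, each a list of 6 numbers: the shift along the tool's x, y, z in cm, then the turn, a rotation vector about the tool's x, y, z in units of 5 degrees (1.0 is 5 degrees). In form: [[x, y, z, rx, ry, rz], ...]. A call has 1 to 20 rows; each row is the pose to reach, as a shift and turn from the pose measured when the call began, along the tool's axes at that moment; what a row does not reach only later rows make up. A row lasts 1/10 s, in which the tool goes at most 50 mm and 8.59 degrees, less where a joint would pass 70% of its speed; a pose out of reach is approached as far as the arm can. A call with a gripper value outside its range is refused whole. "grip" is the closure, from 0 (fully open) to 1 (shut), set as the call begins (left out, the last holds). The fingers move at their own pace and stop on an object; "squeeze" is the grip in N (left out, the last holds). Time passes only in rows, so rows that repeat a pose let the fingers close. It gives the time, the measured TCP pose, the force and the opening at its end, in the units of the state.
- ctrl.get_obs(): the state, without advancing time (a new reading comes with each control period).
- ctrl.get_image(name): name is "scene" or "side" or "wrist"; returns a dict with "color" (384x512x3 uint8, blue, green, red), "mtx" (3x3 intrinsics, pixels), "rvec" (rotation vector, rad) and "tvec" (3), from world to camera coordinates, as OpenCV has them. Camera axes: x right, y down, z forward; pixel columns grow to the right and rows downward; lengths in m; the calibration is good to about 2 mm. A picture is of the moment at which its call begins. There is no depth.
- ctrl.finish_job(): hands the job in, once; it reports no verdict.
The state is a dict: "t": time; "q": joint angles; "dq": joint speeds; "effort": joint torques, N m; "tool_pos": TCP position; "tool_rot": TCP orientation; "contact_force": force on the tool from outside, world axes, zero at the start; "wrist_torque": the same for the moment, N m; "opening": finger opening in m.
Only numpy, scipy, OpenCV 4.12 (cv2) and the standard library are available. Lean on these libraries where they do the work, as an engineer would, in place of code of your own. Each camera call takes 0.05 s, during which the arm holds its last target.

## Working session

There is one attempt and no reset: what is moved stays moved. The work goes in short steps, Python scripts to look and compute and a tool call to move; the robot and the scene stay as the last step left them, time stands still between calls to the robot, and variables do not carry over. Pictures are saved under pics/ and viewed, and the job is handed in when it is done.

Besides the shell and the picture viewer there is one more tool, called after ">>>" in YAML: its name, and indented under it one key for each argument. apply_moves: Moves the arm, as the interface text tells. Its arguments: {"type":"object","properties":{"rows":{"type":"array","items":{"type":"array","items":{"type":"number"}}},"grip":{"type":"number"},"squeeze":{"type":"number"}},"required":["rows"]}

```bash
ls; mkdir -p pics; cat > h.py <<'E'
import numpy as np, cv2, pickle
from station import ctrl
def snap(tag):
    for n in ("scene","side","wrist"):
        im=ctrl.get_image(n); pickle.dump(im,open(f"pics/{tag}_{n}.pkl","wb")); cv2.imwrite(f"pics/{tag}_{n}.png",im["color"])
E
python3 - <<'E'
from h import *
snap("a"); o=ctrl.get_obs(); print(o["t"],o["tool_pos"],o["tool_rot"],o["opening"])
for n in ("scene","side","wrist"):
    im=pickle.load(open(f"pics/a_{n}.pkl","rb")); R=cv2.Rodrigues(np.array(im["rvec"]))[0]; print(n,(-R.T@np.array(im["tvec"]).ravel()).round(3),R[2].round(2))
E
```

```text
pics
0.15 [ 0.21993922 -0.58450986  0.23034255] [-3.08931426e+00 -5.61869478e-01  1.79253485e-04] 0.08546647891232093
scene [ 1.142 -0.078  1.193] [-0.47  0.11 -0.87]
side [-0.047  0.786  0.877] [ 0.51 -0.59 -0.62]
wrist [ 0.289 -0.557  0.373] [-0.27 -0.1  -0.96]
```

View pics/a_scene.png

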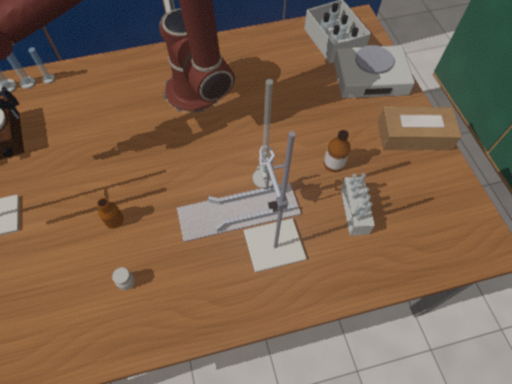

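View pics/a_side.png

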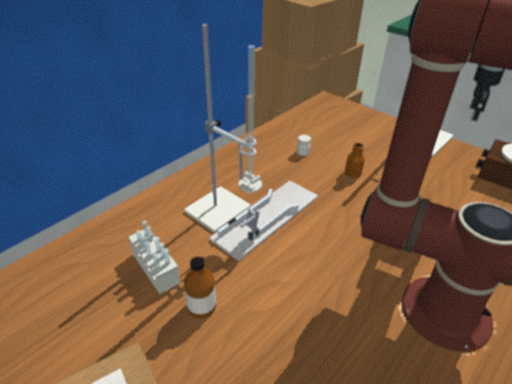

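View pics/a_wrist.png

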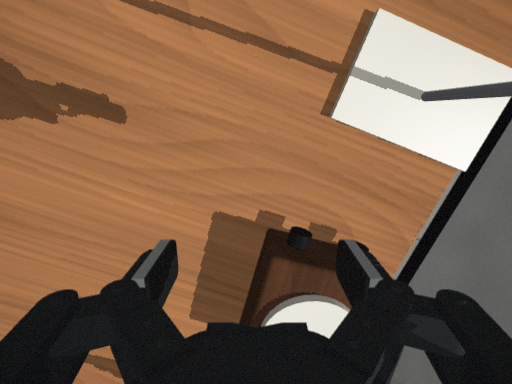

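The scene view has the station near (235,210), the open bottle near (110,213), the jar at (124,279), the capped bottle at (338,152) and the rack at (358,205). I'll enlarge these.

```bash
python3 - <<'E'
from h import *
a=cv2.imread("pics/a_scene.png"); s=cv2.imread("pics/a_side.png")
def crop(im,x0,y0,x1,y1,k,n): cv2.imwrite(f"pics/{n}.png",cv2.resize(im[y0:y1,x0:x1],None,fx=k,fy=k,interpolation=cv2.INTER_CUBIC))
crop(a,170,130,310,270,4,"c1"); crop(a,90,180,150,300,5,"c2"); crop(s,200,170,330,270,6,"c3"); crop(s,280,120,380,190,6,"c4")
E
```

```text
(no output)
```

View pics/c1.png

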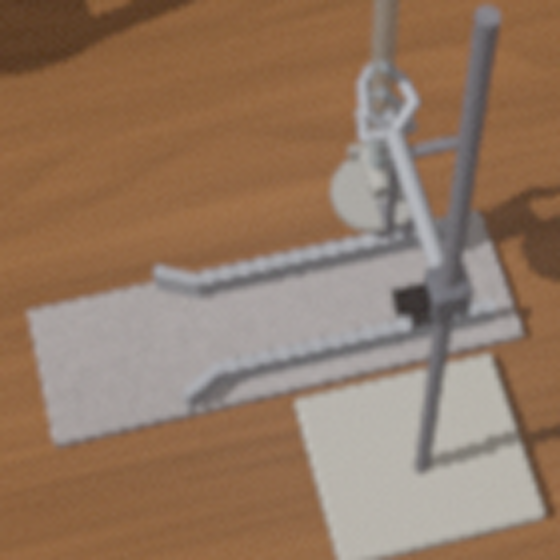

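View pics/c2.png

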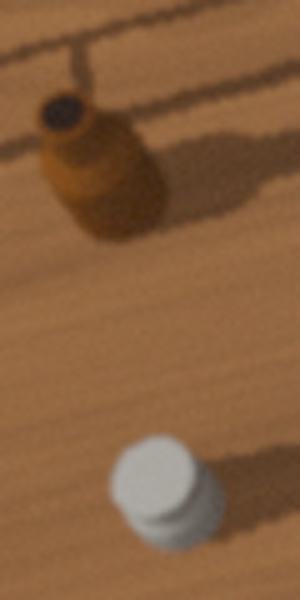

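View pics/c3.png

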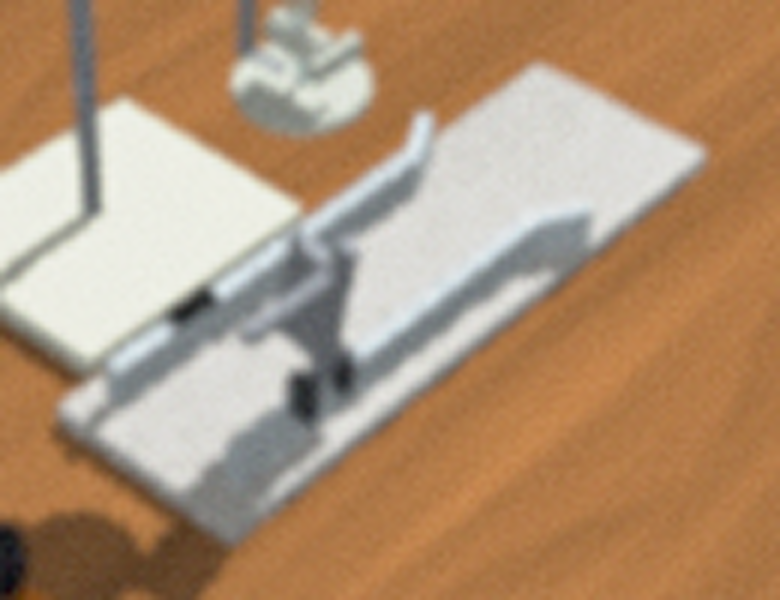

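View pics/c4.png

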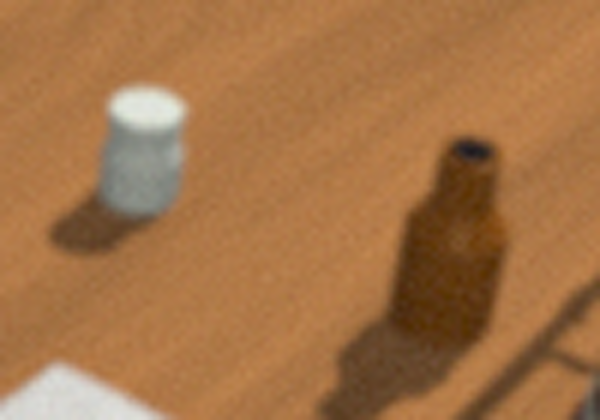

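```bash
cat > fit.py <<'E'
from h import *
from scipy.optimize import least_squares
def cam(n,tag="a"):
    im=pickle.load(open(f"pics/{tag}_{n}.pkl","rb")); return [np.array(im[k],float) for k in("rvec","tvec","mtx")]
def proj(c,P): return cv2.projectPoints(np.array(P,float).reshape(-1,1,3),c[0],c[1],c[2],None)[0][:,0]
def un(p,k,off): return (np.array(p,float)+.5)/k-.5+np.array(off)
def ray(c,uv):
    R=cv2.Rodrigues(c[0])[0]; d=R.T@np.linalg.solve(c[2],[uv[0],uv[1],1]); o=-R.T@c[1].ravel(); return o,d
def atz(c,uv,z): o,d=ray(c,uv); return o+d*(z-o[2])/d[2]
def S(p,P):
    P=np.atleast_2d(P); c,s=np.cos(p[2]),np.sin(p[2]); return np.c_[p[0]+c*P[:,0]-s*P[:,1],p[1]+s*P[:,0]+c*P[:,1],P[:,2]]
E
python3 - <<'E'
from fit import *
cs,cd=cam("scene"),cam("side")
A=[((-.06,-.2,.012),(28,312)),((.06,-.2,.012),(57,440)),((.06,.18,.012),(523,333)),((-.06,.18,.012),(480,213)),((.07,-.011,.014),(296,401)),((.07,.149,.014),(492,357)),((.21,.149,.014),(547,512))]
B=[((-.06,-.2,.012),(705,152)),((.06,-.2,.012),(540,64)),((.06,.18,.012),(62,410)),((-.06,.18,.012),(232,528)),((.07,-.011,.014),(302,210)),((.21,-.011,.014),(125,98)),((.07,.149,.014),(88,365))]
PA=np.array([a[0] for a in A]);UA=np.array([un(a[1],4,(170,130)) for a in A])
PB=np.array([a[0] for a in B]);UB=np.array([un(a[1],6,(200,170)) for a in B])
f=lambda p:np.r_[(proj(cs,S(p,PA))-UA).ravel(),(proj(cd,S(p,PB))-UB).ravel()]
r=least_squares(f,[.5,.1,0],loss="soft_l1"); p=r.x; print(p, np.degrees(p[2])); print(f(p).reshape(-1,2).round(1).tolist())
np.save("st.npy",p)
for pts,c,n in((PA,cs,"s"),(PB,cd,"d")):
    U=UA if n=="s" else UB
    g=lambda p:(proj(c,S(p,pts))-U).ravel(); print(n,least_squares(g,p).x)
for n,a,b,z in(("bottle",(64,112),(473,150),.12),("jar",(154,478),(147,108),.065)):
    X=atz(cs,un(a,5,(90,180)),z);Y=atz(cd,un(b,6,(280,120)),z); print(n,X,Y)
# overlays: flag for angles
im=cv2.imread("pics/a_side.png"); k=6
for nm,c,off,k in(("side",cd,(200,170),6),("scene",cs,(170,130),4)):
  im=cv2.imread(f"pics/a_{nm}.png")
  w=130 if nm=="side" else 140;h=100 if nm=="side" else 140
  cr=cv2.resize(im[off[1]:off[1]+h,off[0]:off[0]+w],None,fx=k,fy=k,interpolation=cv2.INTER_CUBIC)
  for th,col in((0,(0,0,255)),(.1,(0,255,0)),(.2,(255,0,0))):
    a=th-.35; e=lambda L,y:(-.045+L*np.sin(a),y,.047+L*np.cos(a))
    uv=(proj(c,S(p,[e(0,.104),e(.095,.104),e(.08,.108),e(.08,.168)]))-off+.5)*k-.5
    uv=uv.round().astype(int); cv2.line(cr,uv[0].tolist(),uv[1].tolist(),col,1);cv2.line(cr,uv[2].tolist(),uv[3].tolist(),col,1)
  for q in[(0,.069,.012),(0,-.065,.012),(0,-.14,.012),(0,.069,.15),(-.035,-.065,.037),(-.035,.16,.037),(.035,-.065,.037),(.035,.16,.037)]:
    uv=((proj(c,S(p,[q]))[0]-off+.5)*k-.5).round().astype(int); cv2.circle(cr,uv.tolist(),3,(0,255,255),-1)
  cv2.imwrite(f"pics/ov_{nm}.png",cr)
E
```

```text
[ 0.55563757  0.04989193 -0.00311238] -0.17832609104854744
[[0.1, -0.9], [-0.6, 0.6], [0.4, -0.4], [-0.1, -1.7], [-0.2, -1.1], [-0.2, -1.7], [0.1, 0.2], [0.4, -0.3], [-0.4, -0.6], [-1.3, -1.1], [-0.1, 0.3], [0.3, -0.8], [-0.6, -0.5], [-0.3, -1.1]]
s [ 0.55787465  0.04955738 -0.00639232]
d [0.55335778 0.05082942 0.00084144]
bottle [ 0.48269883 -0.35358787  0.12      ] [ 0.4814429  -0.35271146  0.12      ]
jar [ 0.69872518 -0.33865422  0.065     ] [ 0.6952829  -0.33712045  0.065     ]
```

View pics/ov_side.png

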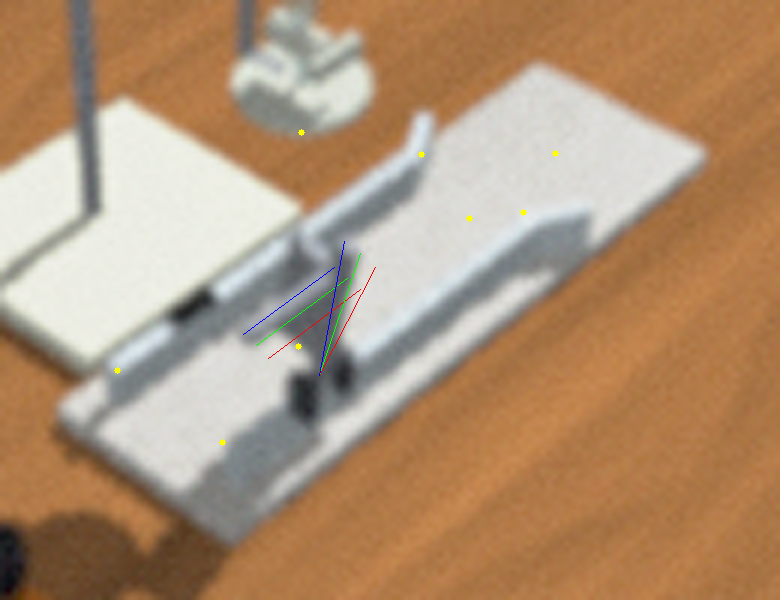

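View pics/ov_scene.png

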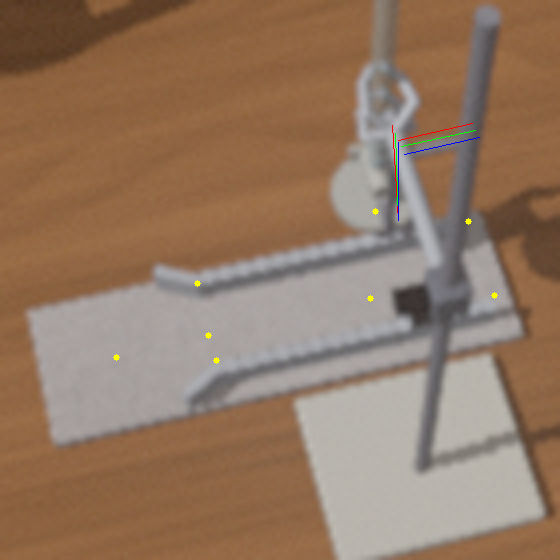

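```bash
cat >> fit.py <<'E'
from scipy.spatial.transform import Rotation as Ro
def Rt(x,z):
    x=np.array(x,float);z=np.array(z,float);z/=np.linalg.norm(z);x-=z*(x@z);x/=np.linalg.norm(x);return np.c_[x,np.cross(z,x),z]
def mv(*targets):
    o=ctrl.get_obs(); p=np.array(o["tool_pos"]);R=Ro.from_rotvec(o["tool_rot"]).as_matrix()
    print("t",round(o["t"],2),"pos",p.round(4),"f",np.round(o["contact_force"],1),"op",round(o["opening"],4))
    for q,Rg in targets:
        Rg=R if Rg is None else Rg
        print((R.T@(np.array(q)-p)*100).round(2),(Ro.from_matrix(R.T@Rg).as_rotvec()/np.radians(5)).round(2))
E
python3 - <<'E'
from fit import *
cs,cd=cam("scene"),cam("side")
print("reagent",atz(cs,(343,135),.17),atz(cd,(197,263),.17)); print("rack",atz(cs,(358,205),.06))
Rv=Rt((0,1,0),(0,0,-1)); t=np.radians(15); Rf=Rt((0,1,0),(0,-np.sin(t),-np.cos(t)))
mv(((.42,-.2,.28),Rv),((.43,.10,.28),Rf),((.43,.205,.25),Rf),((.43,.205,.108),Rf))
E
```

```text
reagent [0.4670714 0.3967244 0.17     ] [0.45386834 0.40498073 0.17      ]
rack [0.65794689 0.39568133 0.06      ]
t 0.15 pos [ 0.2199 -0.5845  0.2303] f [-0.3  0.2  0.8] op 0.0855
[ 32.26 -28.95  -4.91] [-1.000e-02 -1.000e-02 -1.388e+01]
[ 43.76 -56.68  -4.87] [ -1.83  -2.64 -13.79]
[ 47.46 -66.5   -1.85] [ -1.83  -2.64 -13.79]
[ 47.46 -66.48  12.35] [ -1.83  -2.64 -13.79]
```

>>> apply_moves:
  rows:
    - [32.3,-29,-4.9,0,0,-13.9]
    - [32.3,-29,-4.9,0,0,-13.9]
    - [32.3,-29,-4.9,0,0,-13.9]
    - [32.3,-29,-4.9,0,0,-13.9]
    - [32.3,-29,-4.9,0,0,-13.9]
    - [32.3,-29,-4.9,0,0,-13.9]
    - [32.3,-29,-4.9,0,0,-13.9]
    - [32.3,-29,-4.9,0,0,-13.9]
    - [32.3,-29,-4.9,0,0,-13.9]
    - [32.3,-29,-4.9,0,0,-13.9]
    - [43.8,-56.7,-4.9,-1.83,-2.64,-13.8]
    - [43.8,-56.7,-4.9,-1.83,-2.64,-13.8]
    - [43.8,-56.7,-4.9,-1.83,-2.64,-13.8]
    - [43.8,-56.7,-4.9,-1.83,-2.64,-13.8]
    - [43.8,-56.7,-4.9,-1.83,-2.64,-13.8]
    - [43.8,-56.7,-4.9,-1.83,-2.64,-13.8]
    - [43.8,-56.7,-4.9,-1.83,-2.64,-13.8]
    - [43.8,-56.7,-4.9,-1.83,-2.64,-13.8]
  grip: 1

```text
t: 1.95
tool_pos: [0.4302, 0.1007, 0.2798]
tool_rot: [2.079, 2.085, -0.276]
contact_force: [-0.2, -0.9, 0.4]
opening: -0.0
```

```bash
python3 - <<'E'
from fit import *
t=np.radians(15); Rf=Rt((0,1,0),(0,-np.sin(t),-np.cos(t)))
mv(((.43,.205,.22),Rf),((.43,.205,.108),Rf)); print(np.round(ctrl.get_obs()["q"],2))
E
```

```text
t 1.95 pos [0.4302 0.1007 0.2798] f [-0.2 -0.9  0.4] op -0.0
[11.62  0.02  3.07] [-0.01  0.01  0.03]
[14.53  0.03 13.88] [-0.01  0.01  0.03]
[ 0.22 -0.37  1.92 -0.26  1.64  0.21]
```

>>> apply_moves:
  rows:
    - [11.6,0,3.1,0,0,0]
    - [11.6,0,3.1,0,0,0]
    - [11.6,0,3.1,0,0,0]
    - [11.6,0,3.1,0,0,0]
    - [14.5,0,13.9,0,0,0]
    - [14.5,0,13.9,0,0,0]
    - [14.5,0,13.9,0,0,0]
    - [14.5,0,13.9,0,0,0]

```text
t: 2.75
tool_pos: [0.4289, 0.2024, 0.1066]
tool_rot: [2.081, 2.083, -0.283]
contact_force: [0.1, -0.1, -0.5]
opening: -0.0002
```

```bash
python3 - <<'E'
from fit import *
snap("b"); mv(((.52,.205,.105),None))
s=cv2.imread("pics/b_side.png")
cv2.imwrite("pics/b1.png",cv2.resize(s[130:280,150:350],None,fx=4,fy=4,interpolation=cv2.INTER_CUBIC))
E
```

```text
t 2.9 pos [0.4319 0.2048 0.1112] f [-0.6 -0.5 -0.6] op -0.0003
[0.18 8.8  0.62] [0. 0. 0.]
```

View pics/b1.png

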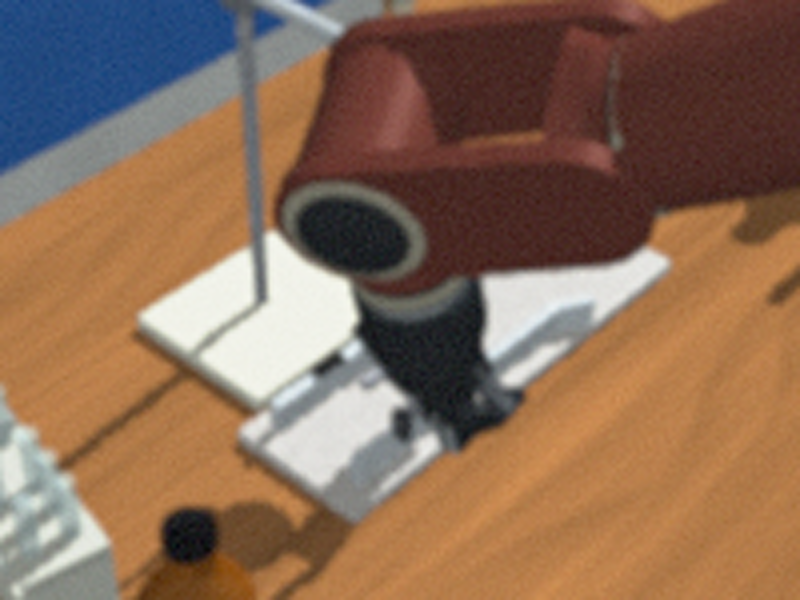

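View pics/b_scene.png

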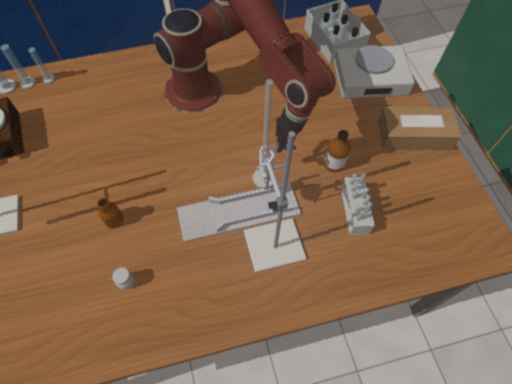

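The gripper is shut just on the robot side of the tab with room around it, and the flag is still open. Next I push towards +x.

>>> apply_moves:
  rows:
    - [0,1.5,0.6,0,0,0]
    - [0,3,0.6,0,0,0]
    - [0,4,0.6,0,0,0]
    - [0,5,0.6,0,0,0]
    - [0,6,0.6,0,0,0]
    - [0,7,0.6,0,0,0]
    - [0,7,0.6,0,0,0]

```text
t: 3.6
tool_pos: [0.5031, 0.2033, 0.1059]
tool_rot: [2.08, 2.081, -0.268]
contact_force: [0.3, -0.4, 0.4]
opening: -0.0001
```

```bash
python3 - <<'E'
from fit import *
snap("c"); mv(((.535,.205,.105),None))
s=cv2.imread("pics/c_side.png");a=cv2.imread("pics/c_scene.png")
cv2.imwrite("pics/c1_.png",np.hstack([cv2.resize(s[150:270,180:320],None,fx=3,fy=3),cv2.resize(a[120:240,200:330],None,fx=3,fy=3)]))
E
```

```text
t 3.75 pos [0.5016 0.2033 0.1053] f [1.2 0.1 0.3] op 0.0001
[ 0.17  3.34 -0.  ] [0. 0. 0.]
```

View pics/c1_.png

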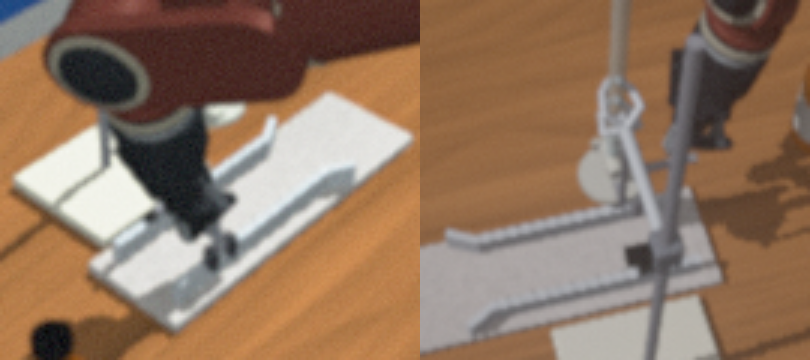

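The finger is on the tab with the flag about upright, and the wrist is clear of the burette. I'll keep pushing.

>>> apply_moves:
  rows:
    - [0,0.8,0,0,0,0]
    - [0,1.6,0,0,0,0]
    - [0,2.4,0,0,0,0]
    - [0,3.2,0,0,0,0]
    - [0,4,0,0,0,0]
    - [0,4.5,0,0,0,0]
    - [0,4.5,0,0,0,0]
    - [0,4.5,0,0,0,0]
    - [0,4.5,0,0,0,0]

```text
t: 4.65
tool_pos: [0.5463, 0.2034, 0.1054]
tool_rot: [2.079, 2.082, -0.271]
contact_force: [-0.4, -0.0, 0.7]
opening: 0.0
```

```bash
python3 - <<'E'
from fit import *
snap("d"); mv(((.43,.205,.11),None))
s=cv2.imread("pics/d_side.png");a=cv2.imread("pics/d_scene.png")
cv2.imwrite("pics/d1_.png",np.hstack([cv2.resize(s[150:270,180:320],None,fx=3,fy=3),cv2.resize(a[120:240,200:330],None,fx=3,fy=3)]))
E
```

```text
t 4.8 pos [0.5464 0.2034 0.1055] f [0.3 0.2 0.3] op -0.0002
[  0.05 -11.64  -0.51] [0. 0. 0.]
```

View pics/d1_.png

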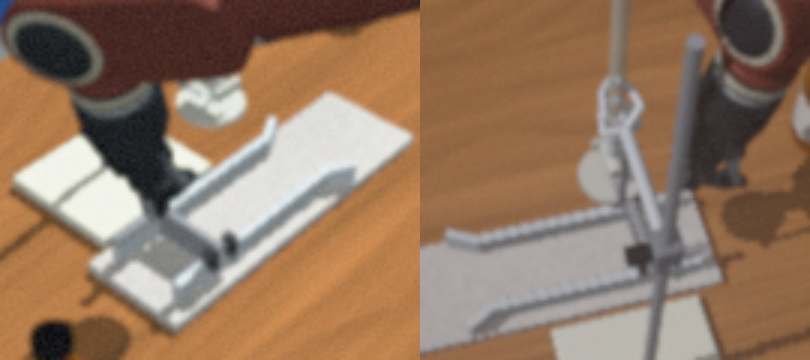

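The flag lies level across the track on the far fence. I'll retract and go to the open bottle, keeping clear of the burette.

```bash
python3 - <<'E'
from fit import *
Rx=Rt((1,0,0),(0,0,-1))
mv(((.43,.205,.11),None),((.39,.2,.25),None),((.39,0,.26),Rx),((.482,-.353,.22),Rx))
E
```

```text
t 4.8 pos [0.5464 0.2034 0.1055] f [0.3 0.2 0.3] op -0.0002
[  0.05 -11.64  -0.51] [0. 0. 0.]
[ -4.05 -15.6  -13.92] [0. 0. 0.]
[-23.63 -15.63  -9.72] [ 2.38  2.33 17.91]
[-56.7   -6.51   3.29] [ 2.38  2.33 17.91]
```

>>> apply_moves:
  rows:
    - [0,-5,-0.2,0,0,0]
    - [0,-10,-0.4,0,0,0]
    - [0,-11.6,-0.5,0,0,0]
    - [-4,-15.6,-13.9,0,0,0]
    - [-4,-15.6,-13.9,0,0,0]
    - [-4,-15.6,-13.9,0,0,0]
    - [-4,-15.6,-13.9,0,0,0]
    - [-23.6,-15.6,-9.7,2.38,2.33,17.9]
    - [-23.6,-15.6,-9.7,2.38,2.33,17.9]
    - [-23.6,-15.6,-9.7,2.38,2.33,17.9]
    - [-23.6,-15.6,-9.7,2.38,2.33,17.9]
    - [-23.6,-15.6,-9.7,2.38,2.33,17.9]
    - [-56.7,-6.5,3.3,2.38,2.33,17.9]
    - [-56.7,-6.5,3.3,2.38,2.33,17.9]
    - [-56.7,-6.5,3.3,2.38,2.33,17.9]
    - [-56.7,-6.5,3.3,2.38,2.33,17.9]
    - [-56.7,-6.5,3.3,2.38,2.33,17.9]
    - [-56.7,-6.5,3.3,2.38,2.33,17.9]
    - [-56.7,-6.5,3.3,2.38,2.33,17.9]
    - [-56.7,-6.5,3.3,2.38,2.33,17.9]
  grip: 0

```text
t: 6.8
tool_pos: [0.4815, -0.3567, 0.2177]
tool_rot: [-3.14, 0.005, 0.003]
contact_force: [-0.1, 0.7, 1.0]
opening: 0.0853
```

```bash
python3 - <<'E'
from fit import *
snap("e"); Rx=Rt((1,0,0),(0,0,-1)); mv(((.482,-.353,.16),Rx),((.482,-.353,.082),Rx))
s=cv2.imread("pics/e_side.png");a=cv2.imread("pics/e_scene.png")
cv2.imwrite("pics/e1_.png",np.hstack([cv2.resize(s[80:260,200:400],None,fx=2,fy=2),cv2.resize(a[130:310,70:270],None,fx=2,fy=2)]))
E
```

```text
t 6.95 pos [ 0.4816 -0.3534  0.2185] f [0.  0.2 0.3] op 0.0855
[ 0.05 -0.02  5.85] [-0.03  0.02 -0.01]
[ 0.06 -0.   13.65] [-0.03  0.02 -0.01]
```

View pics/e1_.png

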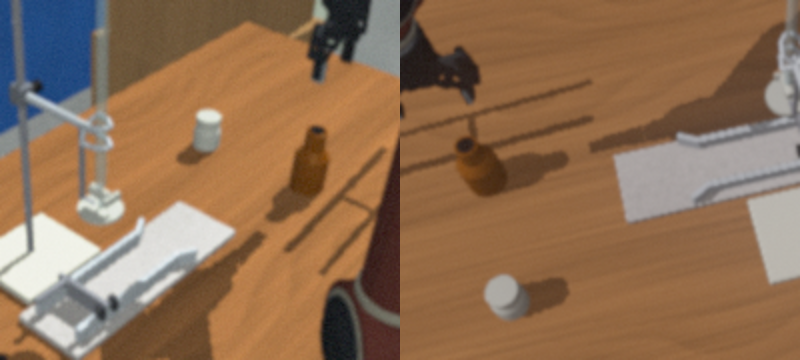

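View pics/e_wrist.png

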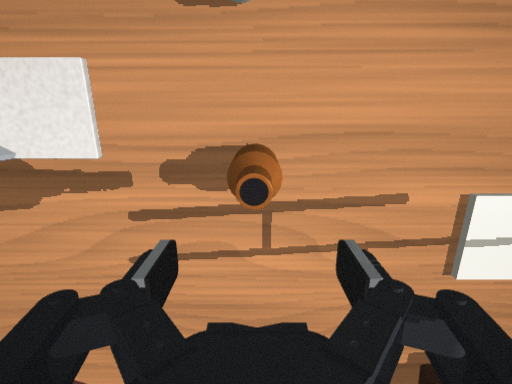

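The flag is down, the bottle is untouched, and its mouth shows at wrist pixel (254,191), between the fingers. I'll refine its position from that.

```bash
python3 - <<'E'
from fit import *
print(atz(cam("wrist","e"),(254,191),.12))
E
```

```text
[ 0.48403784 -0.35069805  0.12      ]
```

>>> apply_moves:
  rows:
    - [0.2,-0.2,4,0,0,0]
    - [0.2,-0.2,7,0,0,0]
    - [0.2,-0.2,10,0,0,0]
    - [0.2,-0.2,12,0,0,0]
    - [0.2,-0.2,13.6,0,0,0]
    - [0.2,-0.2,13.6,0,0,0]
    - [0.2,-0.2,13.6,0,0,0]

```text
t: 7.65
tool_pos: [0.4837, -0.3507, 0.0832]
tool_rot: [-3.14, 0.001, 0.002]
contact_force: [-0.2, 0.3, -0.0]
opening: 0.0853
```

```bash
python3 - <<'E'
from fit import *
snap("f"); mv()
s=cv2.imread("pics/f_side.png");a=cv2.imread("pics/f_scene.png")
cv2.imwrite("pics/f1_.png",np.hstack([cv2.resize(s[100:200,300:400],None,fx=4,fy=4),cv2.resize(a[150:250,70:170],None,fx=4,fy=4)]))
E
```

```text
t 7.8 pos [ 0.4843 -0.3518  0.0845] f [ 0.3 -0.3 -0.9] op 0.0855
```

View pics/f1_.png

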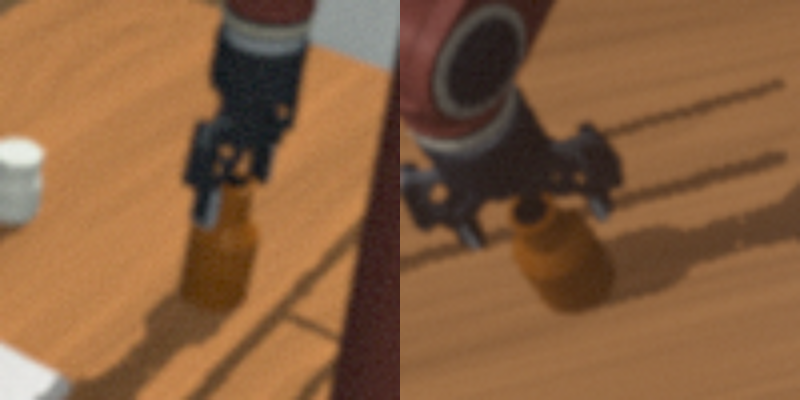

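The open fingers straddle the neck, so I'll close gently and then lift.

>>> apply_moves:
  rows:
    - [0,0,0,0,0,0]
    - [0,0,0,0,0,0]
    - [0,0,0,0,0,0]
    - [0,0,0,0,0,0]
    - [0,0,0,0,0,0]
    - [0,0,0,0,0,0]
    - [0,0,0,0,0,0]
    - [0,0,0,0,0,0]
    - [0,0,0,0,0,0]
    - [0,0,0,0,0,0]
  grip: 1
  squeeze: 35

```text
t: 8.8
tool_pos: [0.4846, -0.3519, 0.085]
tool_rot: [3.141, -0.001, 0.002]
contact_force: [-0.0, 0.2, 5.6]
opening: 0.0355
```

>>> apply_moves:
  rows:
    - [0,0,-1,0,0,0]
    - [0,0,-3,0,0,0]
    - [0,0,-5,0,0,0]
    - [0,0,-7,0,0,0]
    - [0,0,-7,0,0,0]
    - [0,0,-7,0,0,0]

```text
t: 9.4
tool_pos: [0.4841, -0.3516, 0.1542]
tool_rot: [-3.141, 0.001, -0.001]
contact_force: [-1.0, 0.3, -2.4]
opening: 0.0349
```

```bash
python3 - <<'E'
from fit import *
snap("g"); p=np.load("st.npy"); pad=S(p,[(0,-.14,.012)])[0]; print(pad)
Rx=Rt((1,0,0),(0,0,-1));mv(((pad[0],pad[1],.16),Rx))
s=cv2.imread("pics/g_side.png");a=cv2.imread("pics/g_scene.png")
cv2.imwrite("pics/g1_.png",np.hstack([cv2.resize(s[80:200,280:400],None,fx=3,fy=3),cv2.resize(a[130:250,60:180],None,fx=3,fy=3)]))
E
```

```text
[ 0.55520184 -0.09010739  0.012     ]
t 9.55 pos [ 0.4836 -0.3511  0.1527] f [-0.3  1.3 -2.2] op 0.0355
[  7.14 -26.1   -0.68] [-0.02  0.02 -0.01]
```

View pics/g1_.png

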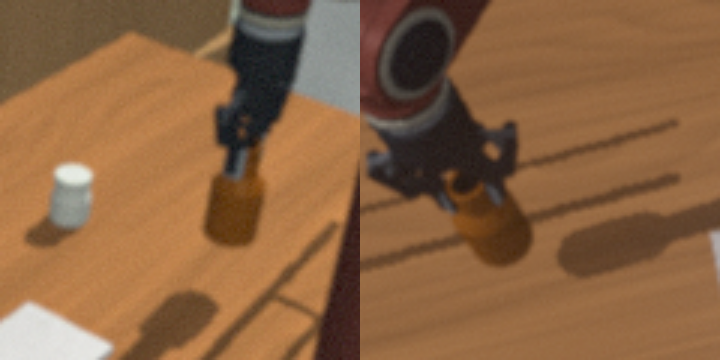

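View pics/g_wrist.png

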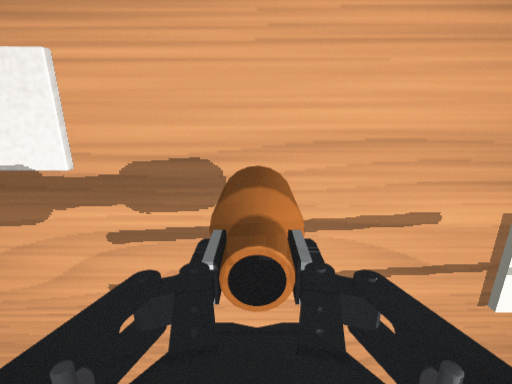

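The bottle hangs upright in the grip with a 35.5 mm opening. I'll carry it to the pad.

>>> apply_moves:
  rows:
    - [1,-4,0,0,0,0]
    - [2,-8,0,0,0,0]
    - [3,-12,0,0,0,0]
    - [4,-16,0,0,0,0]
    - [5.2,-19.5,0,0,0,0]
    - [6.2,-22.5,0,0,0,0]
    - [6.9,-25,0,0,0,0]
    - [7.2,-26.1,0,0,0,0]
    - [7.2,-26.1,0,0,0,0]
    - [7.2,-26.1,1.5,0,0,0]
    - [7.2,-26.1,3,0,0,0]
    - [7.2,-26.1,4,0,0,0]
    - [7.2,-26.1,4.5,0,0,0]
    - [7.2,-26.1,4.5,0,0,0]

```text
t: 10.95
tool_pos: [0.5546, -0.0903, 0.1064]
tool_rot: [-3.139, 0.003, 0.007]
contact_force: [-0.2, 0.5, -2.0]
opening: 0.035
```

```bash
python3 - <<'E'
from fit import *
snap("i"); Rx=Rt((1,0,0),(0,0,-1));mv(((.556,-.09,.097),Rx))
s=cv2.imread("pics/i_side.png");a=cv2.imread("pics/i_scene.png")
cv2.imwrite("pics/i1_.png",np.hstack([cv2.resize(s[120:240,220:340],None,fx=3,fy=3),cv2.resize(a[140:260,140:260],None,fx=3,fy=3)]))
E
```

```text
t 11.1 pos [ 0.5562 -0.0903  0.1087] f [-0.2  1.1 -3. ] op 0.0353
[-0.02 -0.03  1.17] [-0.02  0.01 -0.01]
```

View pics/i1_.png

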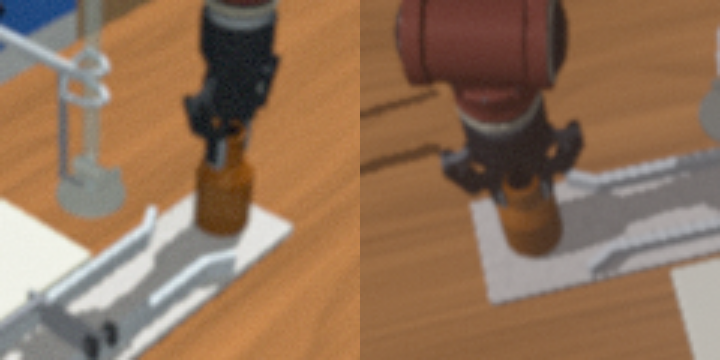

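The bottle is centred over the loading end, so I'll lower it slowly until the force shows contact.

>>> apply_moves:
  rows:
    - [0,0,0.5,0,0,0]
    - [0,0,0.8,0,0,0]
    - [0,0,1.0,0,0,0]
    - [0,0,1.1,0,0,0]
    - [0,0,1.15,0,0,0]
    - [0,0,1.15,0,0,0]

```text
t: 11.7
tool_pos: [0.5562, -0.0903, 0.0972]
tool_rot: [-3.14, 0.002, 0.001]
contact_force: [0.1, -0.0, -2.4]
opening: 0.0351
```

>>> apply_moves:
  rows:
    - [0,0,0.05,0,0,0]
    - [0,0,0.1,0,0,0]
    - [0,0,0.1,0,0,0]

```text
t: 12.0
tool_pos: [0.5565, -0.0903, 0.097]
tool_rot: [-3.14, 0.002, -0.0]
contact_force: [-1.7, 1.3, 2.1]
opening: 0.0351
```

The force went from −2.4 to +2.1 N, so the bottle is resting on the deck. Release and rise.

>>> apply_moves:
  rows:
    - [0,0,0,0,0,0]
    - [0,0,0,0,0,0]
    - [0,0,0,0,0,0]
    - [0,0,0,0,0,0]
    - [0,0,0,0,0,0]
    - [0,0,0,0,0,0]
    - [0,0,-2,0,0,0]
    - [0,0,-5,0,0,0]
    - [0,0,-9,0,0,0]
    - [0,0,-13,0,0,0]
    - [0,0,-13,0,0,0]
    - [0,0,-13,0,0,0]
  grip: 0

```text
t: 13.2
tool_pos: [0.5572, -0.0908, 0.2286]
tool_rot: [-3.141, 0.002, -0.005]
contact_force: [-0.9, -0.3, -1.0]
opening: 0.0853
```

```bash
python3 - <<'E'
from fit import *
snap("j"); mv()
s=cv2.imread("pics/j_side.png");a=cv2.imread("pics/j_scene.png")
cv2.imwrite("pics/j1_.png",np.hstack([cv2.resize(s[120:240,220:340],None,fx=3,fy=3),cv2.resize(a[140:260,140:260],None,fx=3,fy=3)]))
E
```

```text
t 13.35 pos [ 0.5555 -0.0903  0.2249] f [-0.5 -0.2 -0. ] op 0.0852
```

View pics/j1_.png

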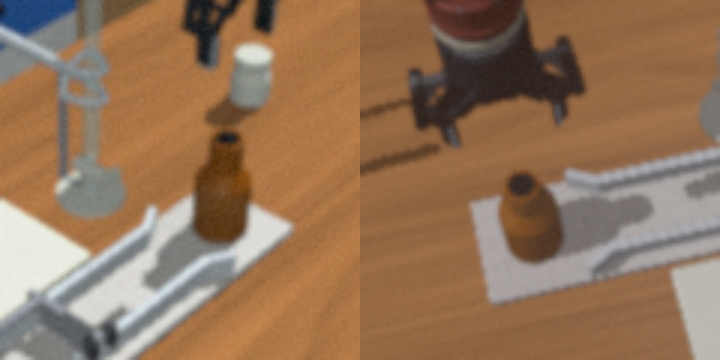

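View pics/j_wrist.png

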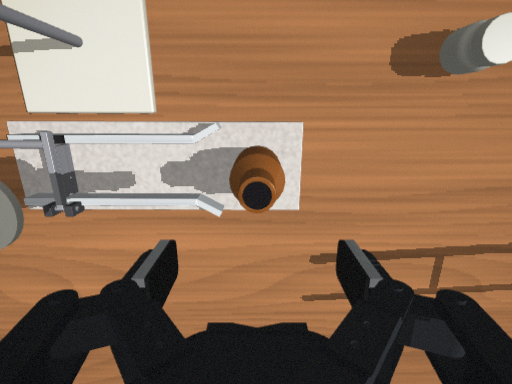

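The bottle stands upright on the loading end. I'll use this clear wrist view to check its position in the station frame.

```bash
python3 - <<'E'
from fit import *
c=cam("wrist","j");p=np.load("st.npy")
print("mouth w",atz(c,(257,195),.132))
# predicted vs seen deck corners
print(proj(c,S(p,[(.06,-.2,.012),(-.06,-.2,.012),(.045,-.065,.037),(-.045,-.065,.037),(.21,-.011,.014),(.07,-.011,.014)])).round(0).tolist())
j=cv2.imread("pics/j_wrist.png"); 
print("far,near corner",atz(c,(302.5,122),.012),atz(c,(299.5,210),.012)); print("st far,near corner",S(p,[(.06,-.2,0),(-.06,-.2,0)]))
sc=cv2.resize(cv2.imread("pics/j_scene.png")[180:230,170:240],None,fx=8,fy=8,interpolation=cv2.INTER_CUBIC); cv2.imwrite("pics/j2.png",sc)
E
```

```text
mouth w [ 0.55577786 -0.08886799  0.132     ]
[[306.0, 122.0], [301.0, 211.0], [196.0, 136.0], [200.0, 207.0], [142.0, -18.0], [156.0, 114.0]]
far,near corner [ 0.61547679 -0.14641965  0.012     ] [ 0.49638403 -0.14796849  0.012     ]
st far,near corner [[ 0.61501481 -0.15029385  0.        ]
 [ 0.49501539 -0.14992036  0.        ]]
```

View pics/j2.png

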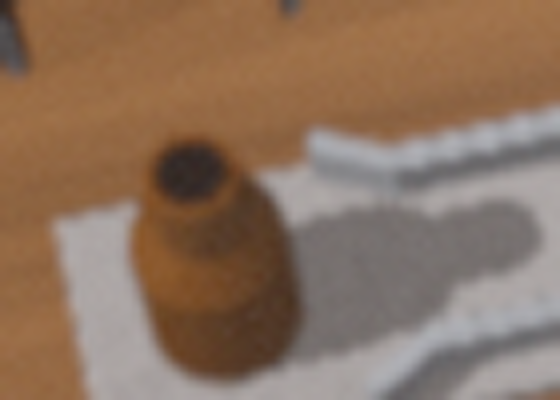

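```bash
python3 - <<'E'
from fit import *
t=np.radians(45);Rp=Rt((1,0,0),(0,np.sin(t),-np.cos(t)))
mv(((.556,-.22,.22),Rp),((.556,-.22,.035),Rp))
E
```

```text
t 13.35 pos [ 0.5555 -0.0903  0.2249] f [-0.5 -0.2 -0. ] op 0.0852
[ 0.06 12.97  0.45] [ 8.97  0.03 -0.03]
[ 0.12 13.02 18.95] [ 8.97  0.03 -0.03]
```

>>> apply_moves:
  rows:
    - [0,5,0,0,0,0]
    - [0,10,0.4,0,0,0]
    - [0,13,0.4,2,0,0]
    - [0,13,0.4,3.6,0,0]
    - [0,13,0.4,5.2,0,0]
    - [0,13,0.4,6.8,0,0]
    - [0,13,0.4,8,0,0]
    - [0,13,0.4,9,0,0]
    - [0,13,0.4,9,0,0]
    - [0,13,0.4,9,0,0]
  grip: 1

```text
t: 14.35
tool_pos: [0.5549, -0.22, 0.2189]
tool_rot: [-2.353, 0.004, 0.006]
contact_force: [0.2, 0.2, 0.4]
opening: -0.0001
```

```bash
python3 - <<'E'
from fit import *
snap("k"); t=np.radians(45);Rp=Rt((1,0,0),(0,np.sin(t),-np.cos(t)))
mv(((.556,-.22,.1),Rp),((.556,-.22,.035),Rp)); print(np.round(ctrl.get_obs()["q"],2))
s=cv2.imread("pics/k_side.png");a=cv2.imread("pics/k_scene.png")
cv2.imwrite("pics/k1_.png",np.hstack([cv2.resize(s[50:240,220:400],None,fx=2,fy=2),cv2.resize(a[110:300,80:260],None,fx=2,fy=2)]))
E
```

```text
t 14.5 pos [ 0.5556 -0.2196  0.2211] f [-0.2  0.3  0.2] op -0.0003
[0.07 8.6  8.53] [-0.01  0.02 -0.02]
[ 0.08 13.2  13.12] [-0.01  0.02 -0.02]
[-0.75  0.28  1.51  0.58  1.89  0.85]
```

View pics/k1_.png

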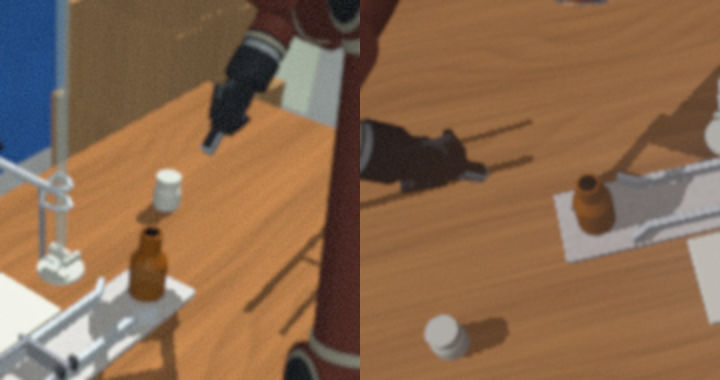

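The tool is tilted 45° and shut behind the bottle. I'll go down.

>>> apply_moves:
  rows:
    - [0,3,3,0,0,0]
    - [0,6,6,0,0,0]
    - [0,9,9,0,0,0]
    - [0,11.5,11.5,0,0,0]
    - [0,13.2,13.1,0,0,0]
    - [0,13.2,13.1,0,0,0]
    - [0,13.2,13.1,0,0,0]

```text
t: 15.2
tool_pos: [0.5557, -0.2199, 0.0363]
tool_rot: [-2.356, -0.0, 0.002]
contact_force: [0.2, -0.1, 0.7]
opening: -0.0
```

```bash
python3 - <<'E'
from fit import *
snap("l"); t=np.radians(45);Rp=Rt((1,0,0),(0,np.sin(t),-np.cos(t)))
mv(((.556,-.15,.034),Rp),((.556,-.0,.034),Rp))
s=cv2.imread("pics/l_side.png");a=cv2.imread("pics/l_scene.png")
cv2.imwrite("pics/l1_.png",np.hstack([cv2.resize(s[110:240,240:370],None,fx=3,fy=3),cv2.resize(a[150:280,110:240],None,fx=3,fy=3)]))
E
```

```text
t 15.35 pos [ 0.5565 -0.221   0.0377] f [0.3 0.2 0.9] op 0.0
[-0.05 -4.77  5.27] [ 0.02 -0.01  0.01]
[ -0.05 -15.4   15.86] [ 0.02 -0.01  0.01]
```

View pics/l1_.png

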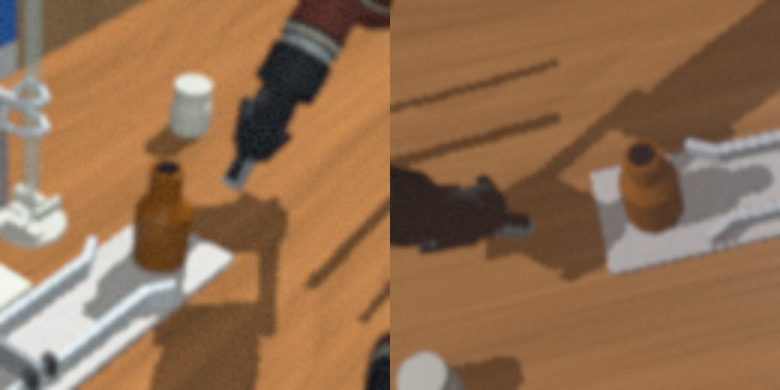

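>>> apply_moves:
  rows:
    - [0,-1.9,2.4,0,0,0]
    - [0,-3.7,4.2,0,0,0]
    - [0,-5,5.5,0,0,0]
    - [0,-5.5,6,0,0,0]
    - [0,-5.5,6,0,0,0]

```text
t: 15.85
tool_pos: [0.5567, -0.1393, 0.0346]
tool_rot: [-2.359, -0.003, -0.002]
contact_force: [0.6, 0.7, -1.0]
opening: 0.0002
```

```bash
python3 - <<'E'
from fit import *
snap("m"); mv()
s=cv2.imread("pics/m_side.png");a=cv2.imread("pics/m_scene.png")
cv2.imwrite("pics/m1_.png",np.hstack([cv2.resize(s[110:240,240:370],None,fx=3,fy=3),cv2.resize(a[150:280,110:240],None,fx=3,fy=3)]))
E
```

```text
t 16.0 pos [ 0.5569 -0.1407  0.0343] f [0.9 0.3 1. ] op -0.0003
```

View pics/m1_.png

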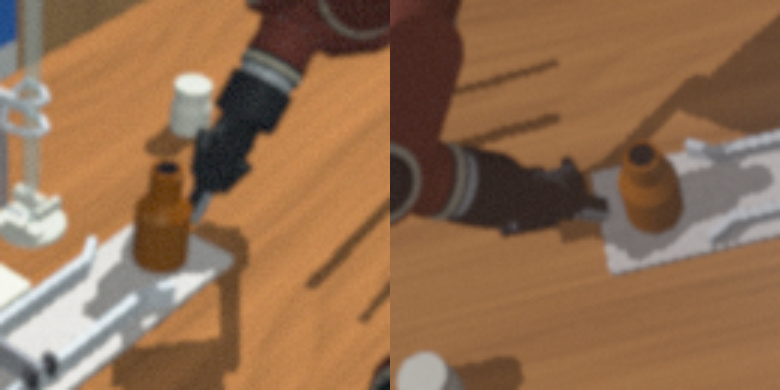

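View pics/m_wrist.png

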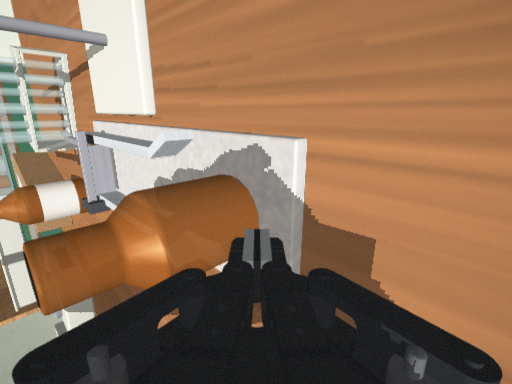

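The fingertip is just short of the bottle's foot. I'll push slowly at about 50 mm/s.

>>> apply_moves:
  rows:
    - [0,-0.2,0.2,0,0,0]
    - [0,-0.4,0.4,0,0,0]
    - [0,-0.6,0.6,0,0,0]
    - [0,-0.8,0.8,0,0,0]
    - [0,-1.0,1.0,0,0,0]
    - [0,-1.2,1.2,0,0,0]
    - [0,-1.5,1.5,0,0,0]
    - [0,-1.8,1.8,0,0,0]
    - [0,-2.1,2.1,0,0,0]
    - [0,-2.4,2.4,0,0,0]
    - [0,-2.7,2.7,0,0,0]
    - [0,-3.0,3.0,0,0,0]
    - [0,-3.3,3.3,0,0,0]
    - [0,-3.6,3.6,0,0,0]
    - [0,-3.9,3.9,0,0,0]
    - [0,-4.2,4.2,0,0,0]
    - [0,-4.5,4.5,0,0,0]
    - [0,-4.7,4.7,0,0,0]

```text
t: 17.8
tool_pos: [0.5569, -0.0738, 0.0342]
tool_rot: [-2.359, -0.001, -0.003]
contact_force: [-0.4, -1.5, 0.9]
opening: 0.0
```

```bash
python3 - <<'E'
from fit import *
snap("n"); mv()
s=cv2.imread("pics/n_side.png");a=cv2.imread("pics/n_scene.png")
cv2.imwrite("pics/n1_.png",np.hstack([cv2.resize(s[110:240,220:350],None,fx=3,fy=3),cv2.resize(a[130:260,140:270],None,fx=3,fy=3)]))
E
```

```text
t 17.95 pos [ 0.5568 -0.0738  0.0342] f [-0.3  0.2 -0.1] op 0.0001
```

View pics/n1_.png

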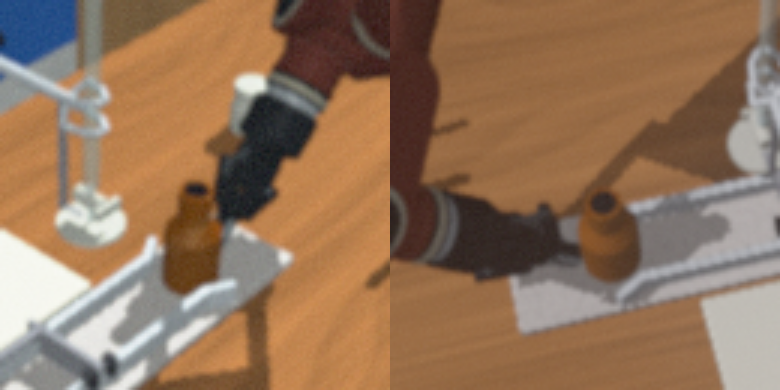

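The bottle slides upright into the mouth, and the push force is only about 1.5 N. I'll continue.

>>> apply_moves:
  rows:
    - [0,-0.3,0.3,0,0,0]
    - [0,-0.6,0.6,0,0,0]
    - [0,-0.9,0.9,0,0,0]
    - [0,-1.2,1.2,0,0,0]
    - [0,-1.5,1.5,0,0,0]
    - [0,-1.8,1.8,0,0,0]
    - [0,-2.1,2.1,0,0,0]
    - [0,-2.4,2.4,0,0,0]
    - [0,-2.7,2.7,0,0,0]
    - [0,-3.0,3.0,0,0,0]
    - [0,-3.3,3.3,0,0,0]
    - [0,-3.6,3.6,0,0,0]
    - [0,-3.9,3.9,0,0,0]
    - [0,-4.2,4.2,0,0,0]
    - [0,-4.5,4.5,0,0,0]
    - [0,-4.8,4.8,0,0,0]

```text
t: 19.55
tool_pos: [0.5568, -0.0056, 0.034]
tool_rot: [-2.359, -0.001, -0.002]
contact_force: [0.1, -1.4, 1.4]
opening: -0.0
```

```bash
python3 - <<'E'
from fit import *
snap("o"); mv()
s=cv2.imread("pics/o_side.png");a=cv2.imread("pics/o_scene.png")
cv2.imwrite("pics/o1_.png",np.hstack([cv2.resize(s[130:260,200:330],None,fx=3,fy=3),cv2.resize(a[130:260,170:300],None,fx=3,fy=3)]))
E
```

```text
t 19.7 pos [ 0.5566 -0.0054  0.0339] f [-0.5  0.5 -0. ] op 0.0001
```

View pics/o1_.png

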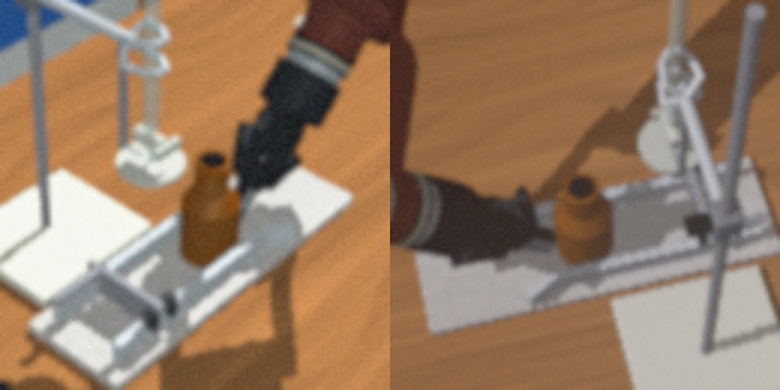

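The bottle is between the fences and upright. Next is 65 mm more, then a slow approach.

>>> apply_moves:
  rows:
    - [0,-0.3,0.3,0,0,0]
    - [0,-0.6,0.6,0,0,0]
    - [0,-0.9,0.9,0,0,0]
    - [0,-1.2,1.2,0,0,0]
    - [0,-1.5,1.5,0,0,0]
    - [0,-1.8,1.8,0,0,0]
    - [0,-2.1,2.1,0,0,0]
    - [0,-2.4,2.4,0,0,0]
    - [0,-2.7,2.7,0,0,0]
    - [0,-3.0,3.0,0,0,0]
    - [0,-3.3,3.3,0,0,0]
    - [0,-3.6,3.6,0,0,0]
    - [0,-3.9,3.9,0,0,0]
    - [0,-4.1,4.1,0,0,0]
    - [0,-4.3,4.3,0,0,0]
    - [0,-4.5,4.5,0,0,0]

```text
t: 21.3
tool_pos: [0.5566, 0.0584, 0.0338]
tool_rot: [-2.358, -0.001, -0.002]
contact_force: [0.1, -2.8, -1.0]
opening: 0.0002
```

```bash
python3 - <<'E'
from fit import *
snap("p"); mv()
s=cv2.imread("pics/p_side.png");a=cv2.imread("pics/p_scene.png")
cv2.imwrite("pics/p1_.png",np.hstack([cv2.resize(s[130:260,200:330],None,fx=3,fy=3),cv2.resize(a[130:260,170:300],None,fx=3,fy=3)]))
E
```

```text
t 21.45 pos [0.5564 0.0586 0.0338] f [-0.4 -0.1 -0.3] op -0.0002
```

View pics/p1_.png

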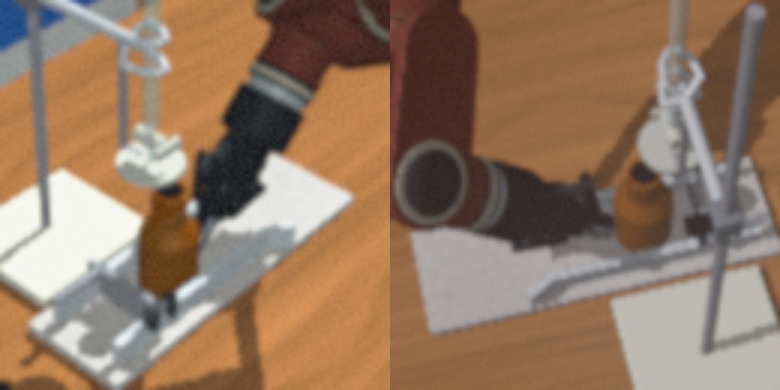

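View pics/p_wrist.png

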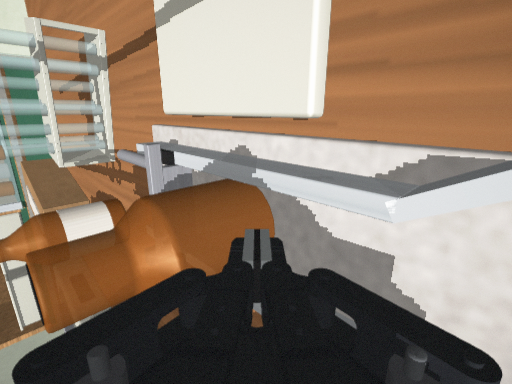

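Nearly home and still upright. I'll creep at about 15 mm/s and watch the force.

>>> apply_moves:
  rows:
    - [0,-0.1,0.1,0,0,0]
    - [0,-0.2,0.2,0,0,0]
    - [0,-0.3,0.3,0,0,0]
    - [0,-0.4,0.4,0,0,0]
    - [0,-0.5,0.5,0,0,0]
    - [0,-0.6,0.6,0,0,0]
    - [0,-0.7,0.7,0,0,0]
    - [0,-0.8,0.8,0,0,0]
    - [0,-0.9,0.9,0,0,0]

```text
t: 22.35
tool_pos: [0.5564, 0.0714, 0.0338]
tool_rot: [-2.358, -0.002, -0.001]
contact_force: [0.2, -1.2, 0.5]
opening: 0.0003
```

>>> apply_moves:
  rows:
    - [0,-0.1,0.1,0,0,0]
    - [0,-0.2,0.2,0,0,0]

```text
t: 22.55
tool_pos: [0.5564, 0.0744, 0.0338]
tool_rot: [-2.358, -0.002, -0.001]
contact_force: [-0.0, -1.5, 0.7]
opening: -0.0004
```

>>> apply_moves:
  rows:
    - [0,-0.1,0.1,0,0,0]
    - [0,-0.15,0.15,0,0,0]

```text
t: 22.75
tool_pos: [0.5564, 0.0767, 0.0338]
tool_rot: [-2.358, -0.002, -0.001]
contact_force: [-0.4, -2.0, 1.1]
opening: 0.0001
```

```bash
python3 - <<'E'
from fit import *
snap("q"); mv()
s=cv2.imread("pics/q_side.png");a=cv2.imread("pics/q_scene.png")
cv2.imwrite("pics/q1_.png",np.hstack([cv2.resize(s[170:240,220:290],None,fx=5,fy=5,interpolation=2),cv2.resize(a[160:230,230:300],None,fx=5,fy=5,interpolation=2)]))
E
```

```text
t 22.9 pos [0.5564 0.0766 0.0338] f [ 0.1 -1.6 -0.7] op 0.0
```

View pics/q1_.png

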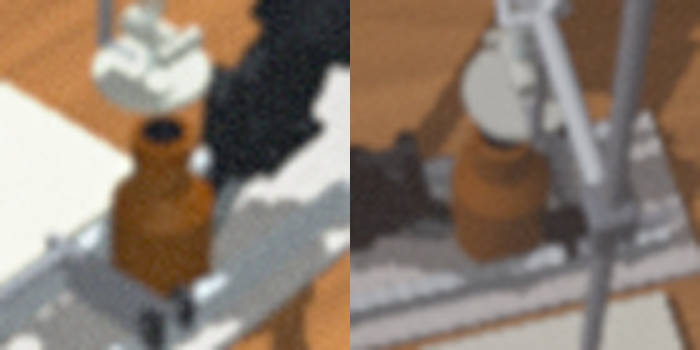

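View pics/q_wrist.png

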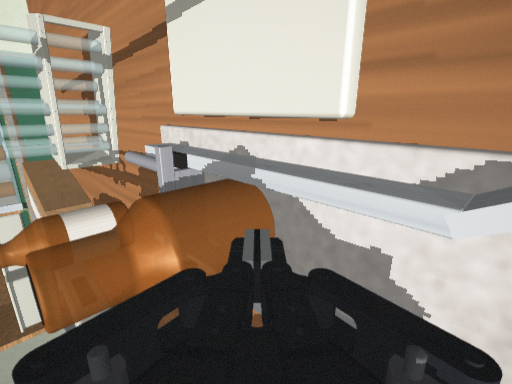

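>>> apply_moves:
  rows:
    - [0,-0.05,0.05,0,0,0]
    - [0,-0.1,0.1,0,0,0]
    - [0,-0.1,0.1,0,0,0]
    - [0,-0.1,0.1,0,0,0]

```text
t: 23.3
tool_pos: [0.5564, 0.0781, 0.0338]
tool_rot: [-2.357, -0.002, -0.001]
contact_force: [1.1, -0.9, 0.2]
opening: 0.0001
```

```bash
python3 - <<'E'
from fit import *
mv();p=np.load("st.npy");print(S(p,[(0,.069,.132)]),atz(cam("side","q"),un((162,130),5,(220,170)),.132))
E
```

```text
t 23.3 pos [0.5564 0.0781 0.0338] f [ 1.1 -0.9  0.2] op 0.0001
[[0.55585233 0.11889159 0.132     ]] [0.55391891 0.11101211 0.132     ]
```

The side view puts the bottle about 6–8 mm short of home, so I'll keep going in small steps.

>>> apply_moves:
  rows:
    - [0,-0.08,0.08,0,0,0]
    - [0,-0.16,0.16,0,0,0]
    - [0,-0.24,0.24,0,0,0]

```text
t: 23.6
tool_pos: [0.5564, 0.0816, 0.0338]
tool_rot: [-2.357, -0.002, -0.001]
contact_force: [0.8, -2.3, 0.9]
opening: -0.0002
```

>>> apply_moves:
  rows:
    - [0,-0.07,0.07,0,0,0]
    - [0,-0.14,0.14,0,0,0]

```text
t: 23.8
tool_pos: [0.5564, 0.0836, 0.0338]
tool_rot: [-2.357, -0.002, -0.001]
contact_force: [0.7, -1.6, 0.7]
opening: 0.0005
```

```bash
python3 - <<'E'
from fit import *
snap("r"); mv()
s=cv2.imread("pics/r_side.png");w=cv2.imread("pics/r_wrist.png")
cv2.imwrite("pics/r1_.png",np.hstack([cv2.resize(s[170:240,220:290],None,fx=5,fy=5,interpolation=2),cv2.resize(w[100:275,50:225],None,fx=2,fy=2,interpolation=2)]))
E
```

```text
t 23.95 pos [0.5563 0.0837 0.0338] f [ 0.  -1.3  0.8] op -0.0001
```

View pics/r1_.png

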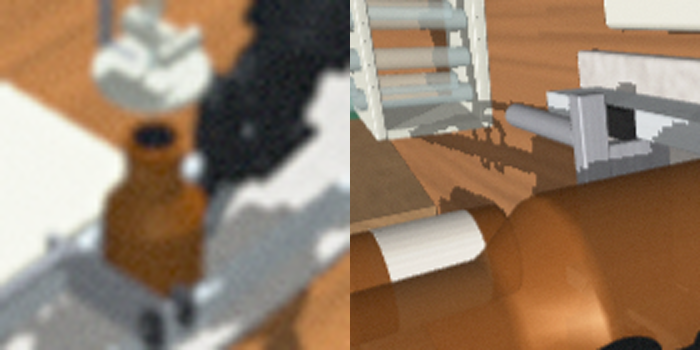

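>>> apply_moves:
  rows:
    - [0,-0.07,0.07,0,0,0]
    - [0,-0.14,0.14,0,0,0]

```text
t: 24.15
tool_pos: [0.5564, 0.0854, 0.0338]
tool_rot: [-2.358, -0.002, -0.001]
contact_force: [-0.9, -5.5, 1.3]
opening: 0.0002
```

>>> apply_moves:
  rows:
    - [0,-0.05,0.05,0,0,0]
    - [0,-0.1,0.1,0,0,0]

```text
t: 24.35
tool_pos: [0.5566, 0.0858, 0.0337]
tool_rot: [-2.36, -0.002, -0.002]
contact_force: [-1.6, -9.4, 2.3]
opening: 0.0
```

```bash
python3 - <<'E'
from fit import *
snap("s"); mv();print(atz(cam("side","r"),un((154,135),5,(220,170)),.132))
s=cv2.imread("pics/s_side.png");w=cv2.imread("pics/s_wrist.png")
cv2.imwrite("pics/s1_.png",np.hstack([cv2.resize(s[170:240,220:290],None,fx=5,fy=5,interpolation=2),cv2.resize(w[100:275,50:225],None,fx=2,fy=2,interpolation=2)]))
E
```

```text
t 24.5 pos [0.5567 0.0857 0.0338] f [-1.3 -7.7  2.4] op 0.0001
[0.55424115 0.1173988  0.132     ]
```

View pics/s1_.png

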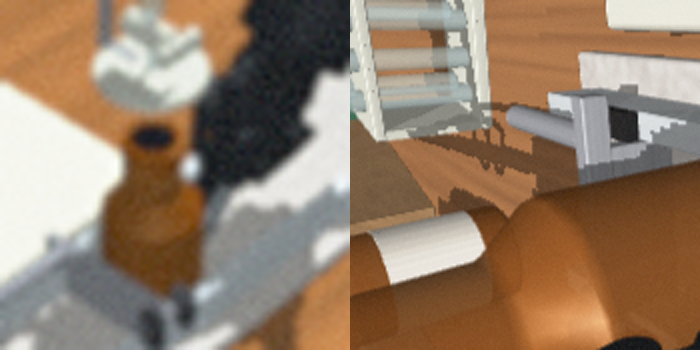

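The force rose to 9 N and the tool stalled at y = 0.0858, so the bottle is against the stop. I'll back off straight along −y, then up.

>>> apply_moves:
  rows:
    - [0,0.1,-0.1,0,0,0]
    - [0,0.3,-0.3,0,0,0]
    - [0,0.8,-0.8,0,0,0]
    - [0,2,-2,0,0,0]
    - [0,4,-4,0,0,0]
    - [0,6.5,-6.5,0,0,0]
    - [0,9,-9,0,0,0]
    - [0,12,-12,0,0,0]
    - [0,15,-15,0,0,0]
    - [0,15,-15,0,0,0]
    - [0,13,-20,0,0,0]
    - [0,10,-24,0,0,0]
    - [0,10,-24,0,0,0]
    - [0,10,-24,0,0,0]

```text
t: 25.9
tool_pos: [0.5576, -0.1557, 0.1357]
tool_rot: [-2.363, -0.003, -0.006]
contact_force: [-0.8, -0.9, -0.4]
opening: 0.0002
```

```bash
python3 - <<'E'
from fit import *
snap("t"); mv()
s=cv2.imread("pics/t_side.png");a=cv2.imread("pics/t_scene.png")
cv2.imwrite("pics/t1_.png",np.hstack([cv2.resize(s[170:240,220:290],None,fx=5,fy=5,interpolation=2),cv2.resize(a[160:230,230:300],None,fx=5,fy=5,interpolation=2)]))
E
```

```text
t 26.05 pos [ 0.5556 -0.1534  0.1319] f [-0.2 -0.7  0.2] op -0.0001
```

View pics/t1_.png

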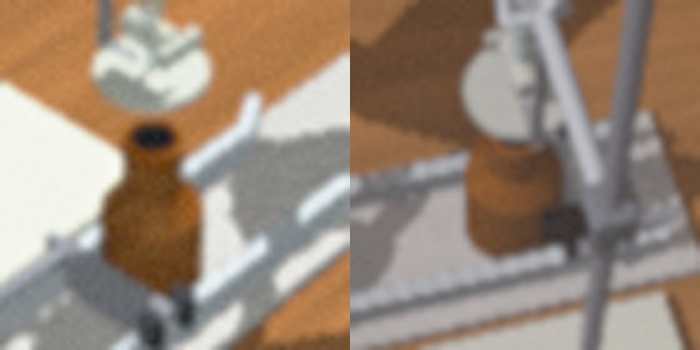

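View pics/t_scene.png

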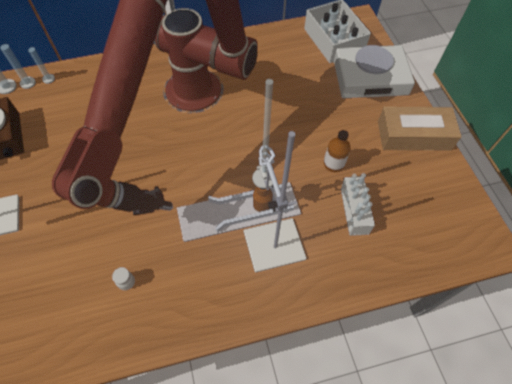

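View pics/t_wrist.png

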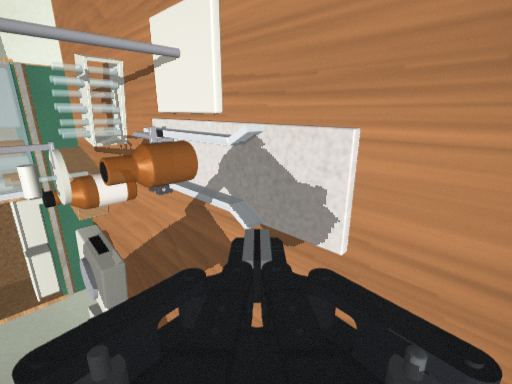

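```bash
python3 - <<'E'
from fit import *
g=lambda t,n:cv2.cvtColor(cv2.imread(f"pics/{t}_{n}.png"),cv2.COLOR_BGR2GRAY)
a,b=g("s","side"),g("t","side"); tp=a[192:226,242:258]; r=cv2.matchTemplate(b[184:234,234:266],tp,cv2.TM_CCOEFF_NORMED); print(r.max(),cv2.minMaxLoc(r)[3],"expect (8,8)"); print(r[7:10,7:10].round(3))
print(atz(cam("side","t"),un((153,136),5,(220,170)),.132))
im=ctrl.get_image("side"); mv()
f=ctrl.finish_job(); print(f)
E
```

```text
0.98849666 (8, 8) expect (8,8)
[[0.866 0.943 0.873]
 [0.912 0.988 0.901]
 [0.877 0.935 0.833]]
[0.55405687 0.11843991 0.132     ]
t 26.1 pos [ 0.5556 -0.1533  0.1317] f [ 0.3 -1.   0.4] op 0.0002
the job is handed in; nothing more can be done
None
```

The open amber bottle is standing upright against the lowered stop, under the burette tip, and I handed the job in at about 26 s. It reported no verdict.

**What I did:**
- I pushed the flag's tab with the shut fingers until it fell across onto the far fence.
- I gripped the bottle by its neck and set it on the loading end. It was upright there and within about 1 mm of the track's centre line.
- I slid it between the fences with the tool tilted 45°, pushing low on the body with 1–3 N. At the stop the force rose to about 9 N and the tool stalled. I then backed the arm away.

**Last checks:**
- **Bottle position:** the side view puts the bottle's mouth at (0.554, 0.118) against an estimated home point of (0.556, 0.119). That is about 2 mm off across the track and under 1 mm along it. The camera calibration itself is only good to about 2 mm.
- **After backing off:** the bottle had not moved in the picture.
- **Stop, other items and arm:** the flag looks level on the far fence, though I judged that by eye and did not measure the joint angle. The capped bottle, jar and rack look unmoved, and the arm is clear of everything.
- **Disagreement:** single-view estimates of the station's position differed by 2–4 mm. I relied on the contact force, not those estimates, to decide the bottle had reached the stop.

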